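Lay the oil bottle down in its tray and press its cap tight

TASK

Stow the square, clear, black-capped bottle lying down: without lifting it, push it over from up high so that it topples along its wooden tray, towards the sprung pad. Then slide it along the tray until its cap meets the pad and press it against the pad with about 10 newtons for a second (never nearly twice as hard) so that the cap is tight; leave it lying straight in the tray with the cap at the pad, and do not disturb the pepper grinder, the tall bottle or the salt bowl.

Things in the scene. Friction and masses are not known exactly. Their poses are not given: they have to be found in the camera images.
- tray: dark wooden tray, fixed, 360 x 86 mm; origin on the worktop below the middle of the channel, x along it from the open foot end (x = -165 mm) to the pad end (195 mm), y across. Cork floor 6 mm above the worktop; side rails, 22 mm above the worktop, leave a channel 54 mm wide, centred on y = 0. A lighter end block, 57 mm high with two brass screws, clamped across it carries the pad
- bottle: square clear glass bottle, black cap, 42 x 42 x 170 mm (straight to 135 mm up, cap 28 mm across), 0.3 to 0.6 kg, balance point about 75 mm up; origin at the centre of its underside, z towards the cap. It starts standing in the tray's channel near the foot end, a flat side facing the pad; lying there, its axis is 27 mm and its upper side 48 mm above the worktop. It slides at 1 to 5 N
- bottle_cap (a point): centre of the top of the bottle's cap, on its axis 170 mm from the underside
- grinder: pepper grinder, black cap, 43 mm across, 112 mm tall, loose, standing; origin at the centre of its underside; to be left alone
- tall_bottle: tall bottle with a yellow cap, 45 mm across, 272 mm tall, loose, standing; origin at the centre of its underside; to be left alone
- bowl: stoneware bowl of salt, 110 mm across, 51 mm tall, loose; origin at the centre of its underside; to be left alone
- pad (a joint): how far the round black rubber pad (38 mm across, 27 mm above the worktop, facing the foot end) is pressed in, m, 0 when free. It sits on a stiff spring on the end block, gives about 2 mm at 10 N, has its hard end at 4.5 mm and springs back. The block is set differently each time: the free face stands somewhere from tray x = 115 to 145 mm, which is not measured: see or feel it
Not all that is in view belongs to the job. What is shaped like the bottle but red is not meant.

How it is judged (in metres and radians):
On the way, in this order (a step that is already met when the one before it is completed fails the run):
1. the bottle lies on its side in the channel, cap end towards the pad (angle between bottle's own z axis and vertical between 1.48 and 1.66 rad and x of bottle_cap in the frame of tray above 0.03 m and angle between the z axis of bottle and the x axis of tray, either way round below 0.12 rad and height (world z) of bottle_cap below 0.036 m), for 0.2 s.
2. the bottle is pressed against the pad with 6 to 14 N for 0.5 s (contact force between bottle and pad between 6 and 14 N), for 0.5 s.
At the end, for the whole second after the job is handed in: the bottle lies flat in the tray's channel (within 0.07 rad of level and 0.08 rad of the tray's line), its cap no more than 6 mm short of the pad's face and within 12 mm of the channel's middle sideways, at rest (angle between bottle's own z axis and vertical between 1.5 and 1.64 rad and angle between the z axis of bottle and the x axis of tray, either way round below 0.08 rad and height (world z) of each of bottle_cap, bottle below 0.034 m and linear speed of bottle below 0.01 m/s and x of bottle_cap in the frame of pad above -0.006 m and y of bottle_cap in the frame of tray between -0.012 and 0.012 m); the robot touches nothing.
It fails at once if the bottle is lifted (its underside's centre more than 65 mm above the worktop) (height (world z) of bottle above 0.065 m).
It fails at once if the pad is pressed with more than 18 N (contact force between bottle and pad above 18 N).
It fails at once if the pepper grinder is moved by more than 20 mm (distance of grinder from where it was at the start of the episode above 0.02 m).
It fails at once if the tall bottle is moved by more than 20 mm (distance of tall_bottle from where it was at the start of the episode above 0.02 m).
It fails at once if the salt bowl is moved by more than 20 mm (distance of bowl from where it was at the start of the episode above 0.02 m).
It also fails if it takes over 64 s, if anything falls off the work surface, if the arm or the gripper's body presses on something with over 40 N, if the wrist force passes 120 N, or if a joint passes its speed limit or range.

ROBOT

A 6-joint arm with a two-finger parallel gripper is mounted at the origin on a cart in front of the work surface, level with it; the furniture and walls round the work are solid. World frame = base frame: x ahead of the robot, y to its left, z up, the work surface at z = 0. Lengths are in mm, angles in rad, forces in N, time in s.
With the tool pointing down it reaches from about 275 to 1000 mm from the base axis. Payload 8.4 kg.
Tool frame: the origin (TCP) lies at the centre of the arm's flange, where the gripper is bolted on; the fingertips stand r.tip_extent ahead of it and the grasp point (between the pads) lies 155 mm ahead of it (r.tip_extent is the distance from the TCP to the fingertips, in mm); z points along the fingers, y is the direction in which the jaws open and shut (so a half turn about z gives the same grasp; the last joint's range is limited). The gripper opens to 85 mm and grips with 20 to 120 N. Pads are 22 mm wide; open, the fingers measure 114 mm over their backs; the gripper's body (76 mm by 85 mm) begins 54 mm behind the grasp point. The pads swing forward as they close: fully open they stand 13 mm farther back than shut.
Start: joints at [1.282, 0.353, 1.633, -0, 1.155, -0.002], TCP at [176.802, 599.475, 404.681] pointing down, gripper open.
Joint ranges: [-2.63, 2.63], [-0.92, 2.1], [0.06, 2.66], [-1.3, 4.44], [0, 2.69], [-3.02, 3.02]. Speed limits (rad/s): [2.22, 2.22, 2.79, 3.14, 3.14, 3.14].

INTERFACE

Orientations are given as [roll, pitch, yaw] about the fixed x, y, z axes, in that order (R = Rz(yaw) Ry(pitch) Rx(roll)).
In Python, from rig import sense, grab_frame, job, r gives the robot as it stands. The module is installed in compiled form; this text tells all that it offers.
- The arm moves only by the shell command python3 -m creep 'ROWS' [FORCE]. ROWS is JSON, a list of rows, each a list of 7 numbers: the turn, a rotation vector about the tool's x, y, z in rad, then the shift along the tool's x, y, z in mm, then the closure, from 0 (fully open) to 1 (shut). In form: [[wx, wy, wz, dx, dy, dz, fingers], ...]. A call has 1 to 10 rows; each row shifts and turns the pose as measured when the row begins, along the tool's axes as they then stand; what a row does not reach is not made up. A row lasts 1/12 s, in which the tool goes at most 41.7 mm and 7.16 degrees, less where a joint would pass 70% of its speed; a pose out of reach is approached as far as the arm can. A call with a gripper value outside its range is refused whole. The fingers move at their own pace and stop on an object; FORCE is the grip in N (left out, the last holds). Time passes only in rows, so rows that do not move let the fingers close. It gives the time, the measured TCP pose, the force and the opening at its end, in the units of the state.
- sense(): the state, without advancing time (a new reading comes with each control period).
- grab_frame(name): name is "scene" or "side" or "wrist"; returns a dict with "color" (384x512x3 uint8, red, green, blue), "mtx" (3x3 intrinsics, pixels), "T" (4x4, takes a point from camera to world coordinates). Camera axes: x right, y down, z forward; pixel columns grow to the right and rows downward; lengths in mm; the calibration is good to about 2 mm. A picture is of the moment at which its call begins. There is no depth.
- job.sign_off(): hands the job in, once; it reports no verdict.
The state is a dict: "clock": time; "qpos": joint angles; "qvel": joint speeds; "joint_efforts": joint torques, N m; "eef_pos": TCP position; "tcp_rot": TCP orientation; "contact_force": force on the tool from outside, world axes, zero at the start; "wrist_torque": the same for the moment, N m; "opening": opening from 0.0 (shut) to 1.0 (fully open).
Only numpy, scipy, OpenCV 4.12 (cv2) and the standard library are available. Lean on these libraries where they do the work, as an engineer would, in place of code of your own. Each camera call takes 0.05 s, during which the arm holds its last target.

## Working session

There is one attempt and no reset: what is moved stays moved. The work goes in short steps, Python scripts to look and compute and a shell command to move; the robot and the scene stay as the last step left them, time stands still between calls to the robot, and variables do not carry over. Pictures are saved under pics/ and viewed, and the job is handed in when it is done.

```bash
mkdir -p pics; python3 - <<'E'
from rig import sense, grab_frame, job, r
import cv2
for n in ["scene","side","wrist"]:
    f=grab_frame(n); cv2.imwrite(f"pics/{n}0.png",f["color"][:,:,::-1]); print(n,f["mtx"].round(1).tolist(),f["T"].round(3).tolist())
print(sense()); print(r.tip_extent)
E
```

```text
scene [[347.4, 0.0, 249.2], [0.0, 347.4, 193.2], [0.0, 0.0, 1.0]] [[0.616, -0.55, 0.564, 148.198], [-0.788, -0.418, 0.453, -463.625], [-0.013, -0.723, -0.691, 723.12], [0.0, 0.0, 0.0, 1.0]]
side [[360.2, 0.0, 256.6], [0.0, 360.2, 187.0], [0.0, 0.0, 1.0]] [[0.667, -0.619, 0.416, 180.753], [-0.745, -0.561, 0.361, -437.323], [0.01, -0.55, -0.835, 971.74], [0.0, 0.0, 0.0, 1.0]]
wrist [[340.1, 0.0, 262.4], [0.0, 340.1, 183.0], [0.0, 0.0, 1.0]] [[0.282, 0.919, 0.276, 105.71], [0.96, -0.269, -0.082, 620.392], [-0.001, 0.288, -0.958, 373.079], [0.0, 0.0, 0.0, 1.0]]
{'clock': 0.15, 'qpos': array([ 1.28160891e+00,  3.53463109e-01,  1.63394720e+00,  1.27601232e-05,
        1.15520689e+00, -2.42497397e-03]), 'qvel': array([ 2.08026584e-03, -1.82665227e-03, -2.57253861e-04,  6.29164682e-05,
        1.01155160e-03,  1.11176002e-03]), 'joint_efforts': array([ 4.43528870e-04, -6.05633283e+01, -3.42339778e+01,  1.02746164e-04,
        6.15243393e-03,  8.60331006e-07]), 'eef_pos': array([176.7426245 , 599.30372403, 404.15715391]), 'tcp_rot': array([-3.14056814e+00, -1.41531255e-05,  2.85482505e+00]), 'contact_force': array([-0.22581011, -0.31734184,  0.26044713]), 'wrist_torque': array([-0.01428867, -0.0474656 , -0.01185653]), 'opening': 0.9952795768480179}
173.4
```

View pics/scene0.png

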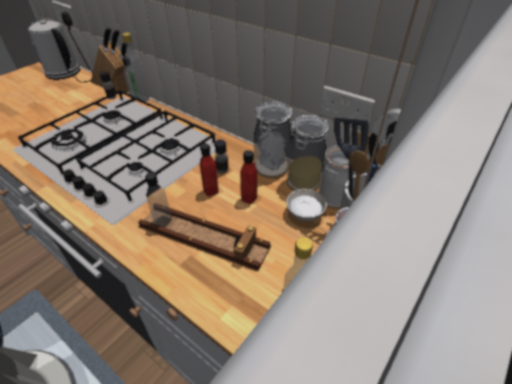

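View pics/side0.png

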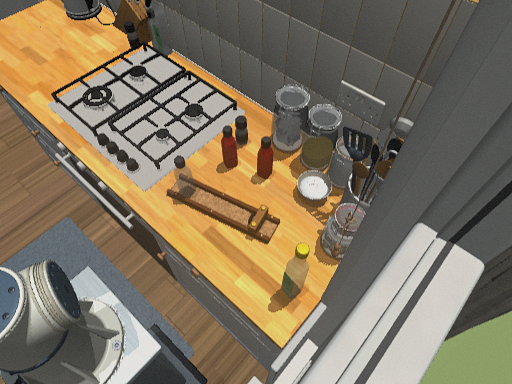

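View pics/wrist0.png

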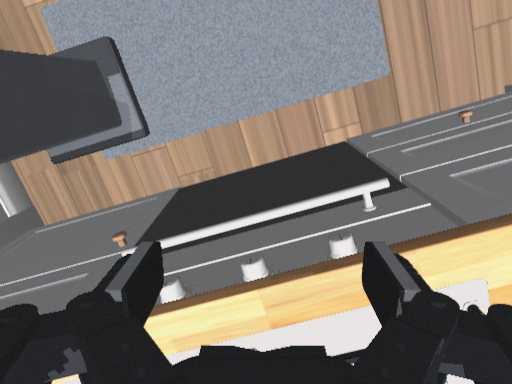

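```bash
python3 - <<'E'
import cv2
a=cv2.imread("pics/scene0.png")[140:275,125:285]; cv2.imwrite("pics/sc_z.png",cv2.resize(a,None,fx=4.5,fy=4.4,interpolation=cv2.INTER_CUBIC))
a=cv2.imread("pics/side0.png")[145:250,155:290]; cv2.imwrite("pics/si_z.png",cv2.resize(a,None,fx=5,fy=5,interpolation=cv2.INTER_CUBIC))
E
```

```text
(no output)
```

View pics/sc_z.png

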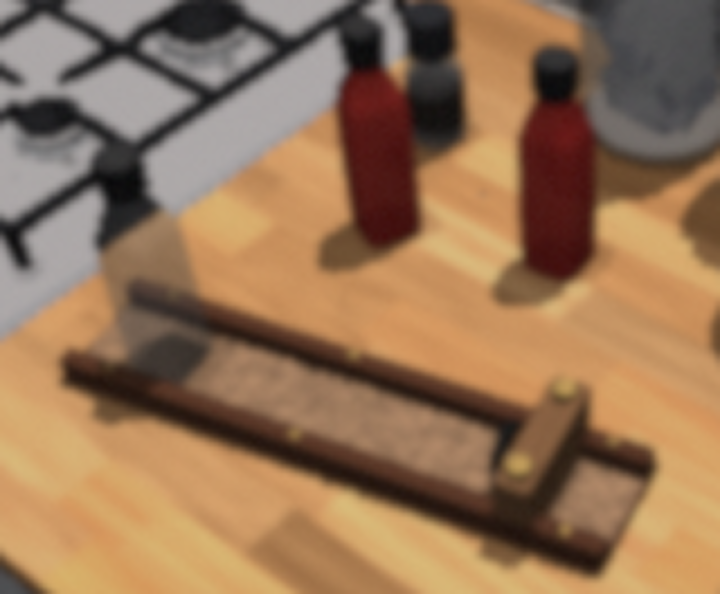

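View pics/si_z.png

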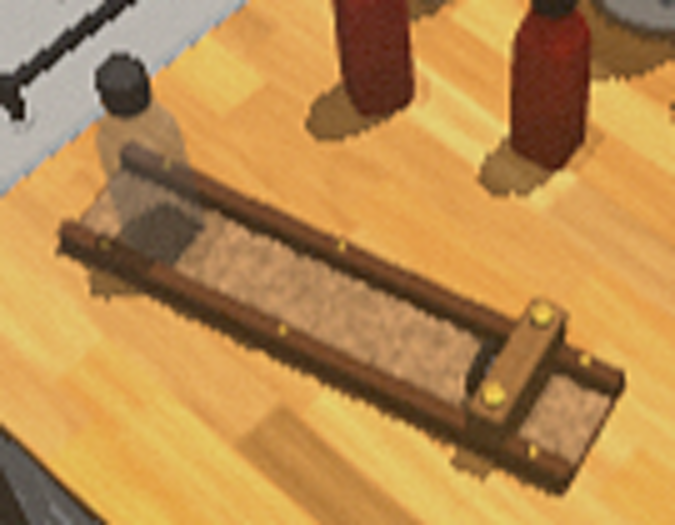

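```bash
cat > h.py <<'E'
import numpy as np
from rig import grab_frame
def ray(f,u,v,z):
    K=f["mtx"];T=f["T"]
    d=T[:3,:3]@np.linalg.solve(K,[u,v,1.]);o=T[:3,3]
    return o+d*(z-o[2])/d[2]
def proj(f,p):
    q=np.linalg.inv(f["T"])@np.r_[p,1.];q=f["mtx"]@q[:3];return q[:2]/q[2]
E
python3 - <<'E'
from h import *
f=grab_frame("side")
for n,z,L in [("corners FL NL NR FR",22,[(130,145),(60,228),(565,480),(625,375)]),("screws",22,[(167,163),(105,243),(342,245),(283,328),(585,360),(533,452)]),("cap",176,[(122,70)]),("under shadow",6,[(160,235)]),("block screws",57,[(542,314),(494,395)]),("block top foot-side edge",57,[(523,300),(470,392)])]:
    print(n)
    for x,y in L: print(ray(f,(x+.5)/5-.5+155,(y+.5)/5-.5+145,z).round(1))
g=grab_frame("scene")
print("scene")
for n,z,L in [("screws",22,[(355,355),(295,433),(617,440),(565,530)]),("cap",176,[(119,158)]),("bscrews",57,[(565,388),(518,463)]),("corn",22,[(133,290),(66,357),(600,560),(655,460)])]:
    print(n)
    for x,y in L: print(ray(g,(x+.5)/4.5-.5+125,(y+.5)/4.4-.5+140,z).round(1))
E
```

```text
corners FL NL NR FR
[527.3 189.3  22. ]
[455.3 173.7  22. ]
[ 537.1 -173.7   22. ]
[ 612.8 -155.5   22. ]
screws
[533.8 161.1  22. ]
[466.8 144.4  22. ]
[564.8  34.1  22. ]
[498.6  18.7  22. ]
[ 604.5 -131.2   22. ]
[ 538.1 -148.3   22. ]
cap
[502.3 129.6 176. ]
under shadow
[499.1 133.    6. ]
block screws
[ 595.3 -103.9   57. ]
[ 536.8 -118.7   57. ]
block top foot-side edge
[594.9 -89.3  57. ]
[ 529.1 -107.3   57. ]
scene
screws
[562.4  29.   22. ]
[496.7  14.   22. ]
[ 604.8 -135.7   22. ]
[ 536.9 -151.    22. ]
cap
[500.1 122.5 176. ]
bscrews
[ 594.7 -106.5   57. ]
[ 537.  -119.6   57. ]
corn
[518.2 179.   22. ]
[455.2 166.7  22. ]
[ 532.8 -177.8   22. ]
[ 606.  -161.4   22. ]
```

```bash
python3 -m creep '[[0,0,0.1,-28,-20,0,1],[0,0,0,-30,-22,0,1],[0,0,0,-30,-22,0,1],[0,0,0,-30,-22,0,1],[0,0,0,-30,-22,0,1],[0,0,0,-30,-22,0,1]]' 40
```

```text
clock: 0.75
eef_pos: [295.2, 412.2, 402.7]
tcp_rot: [3.14, -0.002, 2.758]
contact_force: [0.4, -0.5, 0.5]
opening: 0.143
```

```bash
python3 -m creep '[[0,0,0,-30,-16,0,1],[0,0,0,-30,-16,0,1],[0,0,0,-30,-16,0,1],[0,0,0,-30,-16,0,1],[0,0,0,-30,-16,0,1],[0,0,0,-30,-16,0,1],[0,0,0,-30,-16,0,1],[0,0,0,-28,-15,0,1],[0,0,0,-15,-8,0,1]]'
python3 -m creep '[[0,0,0.12,0,0,0,1],[0,0,0.12,0,0,0,1],[0,0,0.12,0,0,0,1],[0,0,0.12,0,0,0,1],[0,0,0.12,0,0,0,1],[0,0,0.12,0,0,0,1],[0,0,0.12,0,0,0,1],[0,0,0.11,0,0,0,1]]'
```

```text
clock: 1.5
eef_pos: [486.3, 176.5, 403.3]
tcp_rot: [3.138, 0.001, 2.758]
contact_force: [0.3, 0.4, -0.6]
opening: 0.006
clock: 2.17
eef_pos: [489.6, 170.9, 403.0]
tcp_rot: [3.139, -0.001, 1.771]
contact_force: [0.5, 0.1, 0.8]
opening: -0.002
```

```bash
python3 -m creep '[[0,0,-0.037,14,-2,0,1],[0,0,0,0,0,0,1]]'
python3 - <<'E'
from h import *; import cv2
for n in ["side","wrist"]:
    f=grab_frame(n); cv2.imwrite(f"pics/{n}1.png",f["color"][:,:,::-1])
    if n=="wrist":
        print(proj(f,[501+5,126-20,176]))
    else: cv2.imwrite("pics/si1z.png",cv2.resize(f["color"][90:250,120:300,::-1],None,fx=4,fy=3.7,interpolation=cv2.INTER_CUBIC))
E
```

```text
clock: 2.33
eef_pos: [484.8, 184.1, 402.9]
tcp_rot: [3.139, -0.001, 1.8]
contact_force: [0.0, 0.4, 0.2]
opening: 0.003
[266.23614788 316.57966484]
```

View pics/si1z.png

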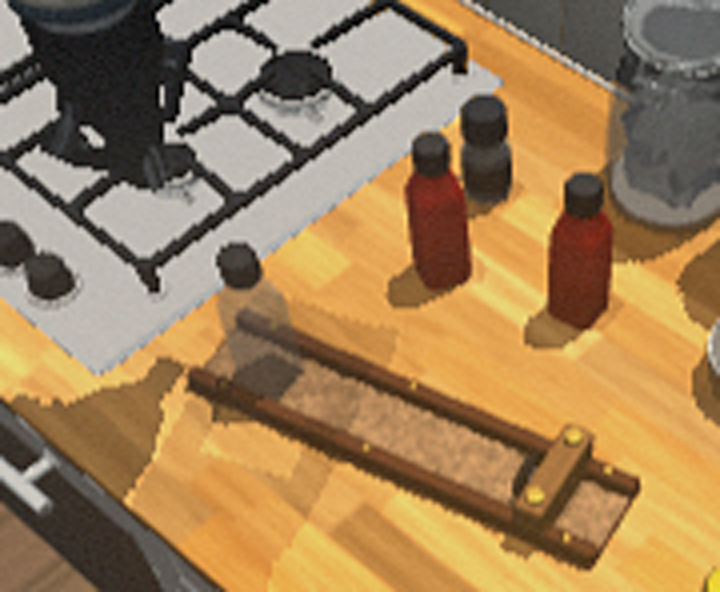

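View pics/wrist1.png

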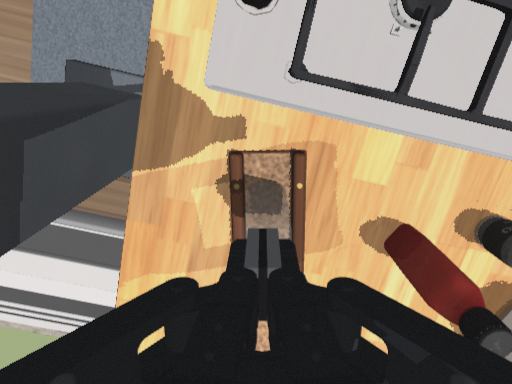

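```bash
python3 - <<'E'
from h import *
f=grab_frame("wrist")
s=[ray(f,237,186,22),ray(f,299,185,22)]
e=[ray(f,229,152,22),ray(f,307,152,22)]
e2=[ray(f,232,240,22),ray(f,306,262,22)]
u=np.array([.2355,-.9719]);n=np.array([.9719,.2355]);o=np.array([530,23])
for q in s+e+[ray(f,245,178,6),ray(f,286,178,6),ray(f,265,195,6)]+[np.array([484.8,184.1,0])]: print(q.round(1),(q[:2]-o)@u,(q[:2]-o)@n)
E
```

```text
[467.  143.2  22. ] -131.67544439549374 -32.9136062011605
[531.8 159.5  22. ] -132.20238849533672 33.86012934057111
[451.2 177.8  22. ] -168.9661872841603 -40.16944192949432
[530.6 196.3  22. ] -168.25443303108506 41.4058708109374
[473.7 149.3   6. ] -136.00053542076637 -24.939325443137104
[518.4 159.7   6. ] -135.59097272715604 20.926936763451
[500.1 134.8   6. ] -115.72594439297237 -2.689310553472473
[484.8 184.1   0. ] -167.21768999999998 -5.990829999999994
```

```bash
python3 -m creep '[[0,0,-0.008,0,4,30,1],[0,0,0,0,0,35,1],[0,0,0,0,0,30,1],[0,0,0,0,0,13,1],[0,0,0,0,0,0,1]]'; python3 - <<'E'
from h import *; import cv2
f=grab_frame("scene"); cv2.imwrite("pics/sc2.png",cv2.resize(f["color"][100:275,85:285,::-1],None,fx=4,fy=3.4,interpolation=cv2.INTER_CUBIC))
f=grab_frame("side"); cv2.imwrite("pics/si2.png",cv2.resize(f["color"][90:250,120:300,::-1],None,fx=4,fy=3.7,interpolation=cv2.INTER_CUBIC))
E
```

```text
clock: 2.9
eef_pos: [491.8, 182.9, 293.8]
tcp_rot: [3.131, 0.0, 1.807]
contact_force: [-0.3, 0.8, -0.5]
opening: 0.004
```

View pics/sc2.png

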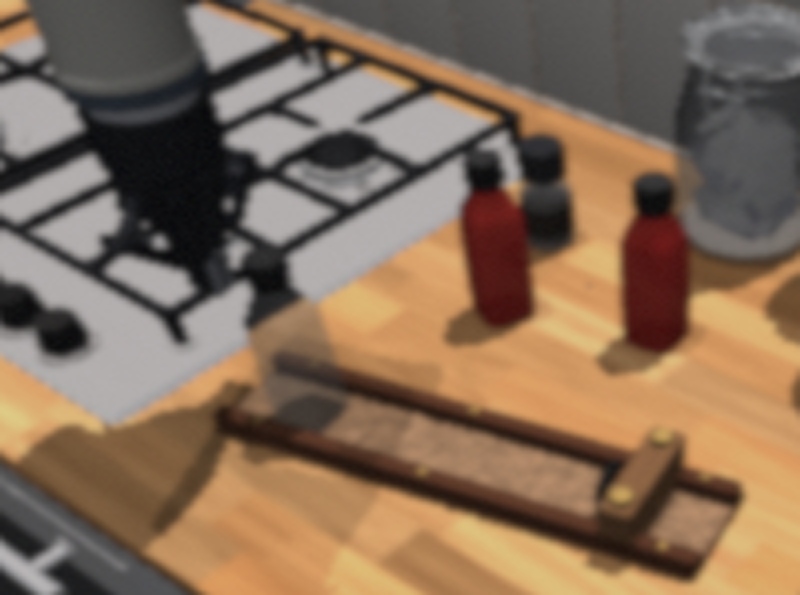

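View pics/si2.png

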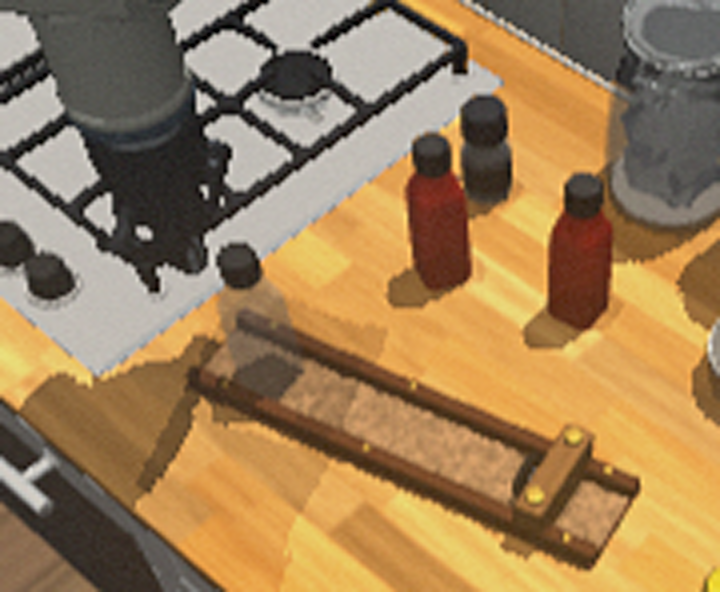

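```bash
python3 -m creep '[[0,0,0,-10,-3,0,1],[0,0,0,-6,0,0,1],[0,0,0,-4,0,0,1],[0,0,0,-4,0,0,1],[0,0,0,-4,0,0,1],[0,0,0,-4,0,0,1]]'; python3 - <<'E'
from h import *; import cv2
f=grab_frame("side"); cv2.imwrite("pics/si3.png",cv2.resize(f["color"][90:250,120:300,::-1],None,fx=4,fy=3.7,interpolation=cv2.INTER_CUBIC))
E
```

```text
clock: 3.5
eef_pos: [499.6, 148.6, 302.1]
tcp_rot: [3.119, -0.001, 1.807]
contact_force: [-0.3, 0.0, 1.1]
opening: 0.002
```

View pics/si3.png

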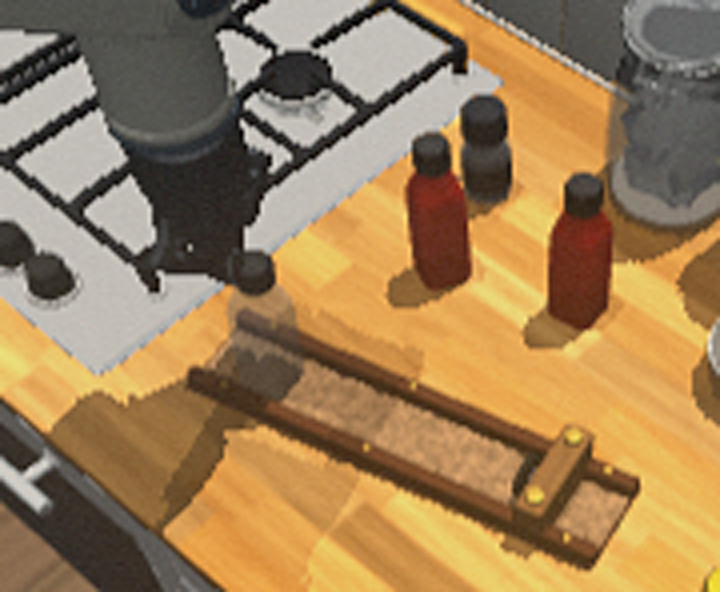

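```bash
python3 -m creep '[[0.02,0,0,-4,0,4,1],[0,0,0,-5,0,3,1],[0,0,0,-5,0,1,1],[0,0,0,-5,0,1,1],[0,0,0,-4,0,1,1]]'; python3 - <<'E'
from h import *; import cv2
f=grab_frame("side"); cv2.imwrite("pics/si4.png",cv2.resize(f["color"][90:250,120:300,::-1],None,fx=4,fy=3.7,interpolation=cv2.INTER_CUBIC))
E
```

```text
clock: 3.97
eef_pos: [505.9, 124.0, 291.3]
tcp_rot: [3.14, -0.001, 1.808]
contact_force: [0.3, -0.1, -0.2]
opening: 0.003
```

View pics/si4.png

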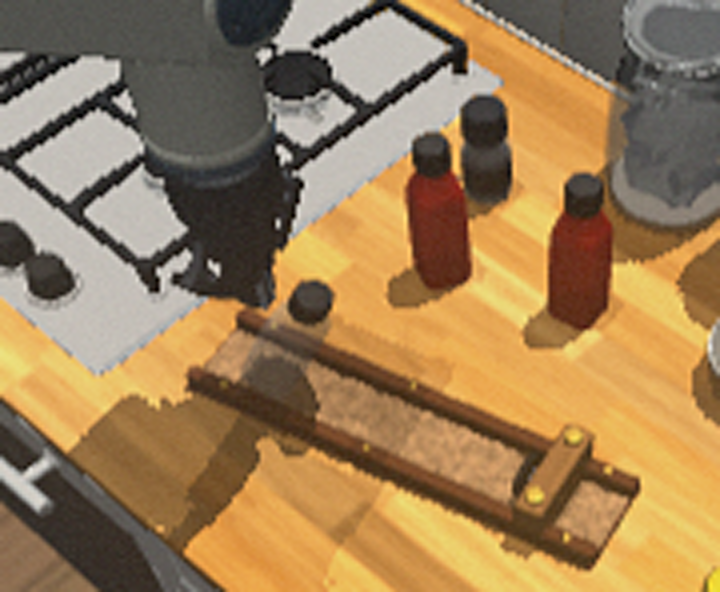

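```bash
python3 -m creep '[[0,0,0,-5,0,-1,1],[0,0,0,-5,0,0,1],[0,0,0,-4,0,0,1],[0,0,0,0,0,0,1],[0,0,0,0,0,0,1],[0,0,0,0,0,0,1]]'; python3 - <<'E'
from h import *; import cv2
f=grab_frame("side"); cv2.imwrite("pics/si5.png",cv2.resize(f["color"][90:250,120:300,::-1],None,fx=4,fy=3.7,interpolation=cv2.INTER_CUBIC))
E
```

```text
clock: 4.52
eef_pos: [509.6, 107.8, 292.0]
tcp_rot: [3.141, -0.001, 1.807]
contact_force: [0.4, 1.0, 0.0]
opening: -0.002
```

View pics/si5.png

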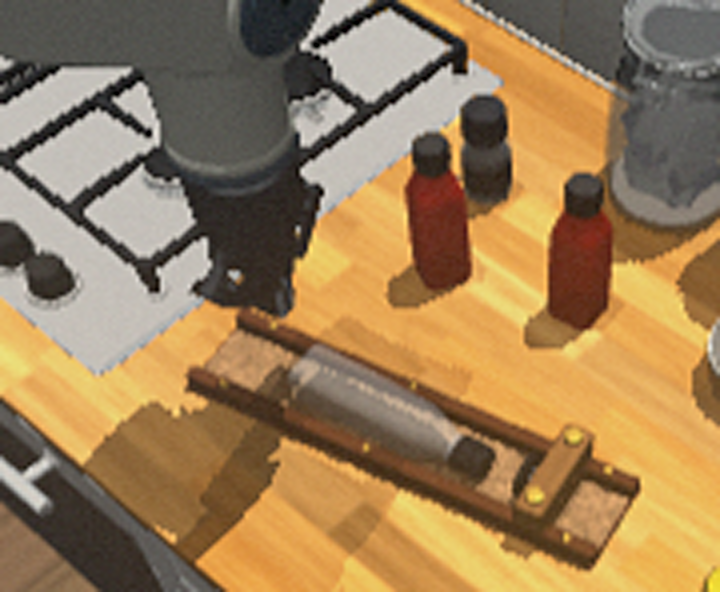

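```bash
python3 -m creep '[[0,0,0,20,0,0,1],[0,0,0,20,0,0,1],[0,0,0,0,0,0,1]]'; python3 - <<'E'
from h import *; import cv2
f=grab_frame("side"); cv2.imwrite("pics/si6.png",cv2.resize(f["color"][150:240,160:290,::-1],None,fx=6,fy=6,interpolation=cv2.INTER_CUBIC))
u=np.array([.2355,-.9719]);n=np.array([.9719,.2355]);o=np.array([530,23])
for nm,U,V,z in [("rearL",303,345,48),("rearR",290,378,48),("capfront",485,468,27),("capfrontR",493,455,27)]:
    q=ray(f,(U+.5)/4-.5+120,(V+.5)/3.7-.5+90,z); print(nm,q.round(1),(q[:2]-o)@u,(q[:2]-o)@n)
f=grab_frame("wrist"); cv2.imwrite("pics/wr6.png",f["color"][:,:,::-1])
E
```

```text
clock: 4.82
eef_pos: [500.2, 147.5, 292.2]
tcp_rot: [3.14, -0.001, 1.805]
contact_force: [-0.7, -0.0, -0.2]
opening: 0.0
rearL [524.9 112.   48. ] -87.67689665588395 16.01893104313605
rearR [496.   95.2  48. ] -78.20105840691144 -16.05822655554284
capfront [542.  -63.8  27. ] 87.21754474360726 -8.737018145822129
capfrontR [554.8 -60.1  27. ] 86.5730628304798 4.549000160618599
```

View pics/si6.png

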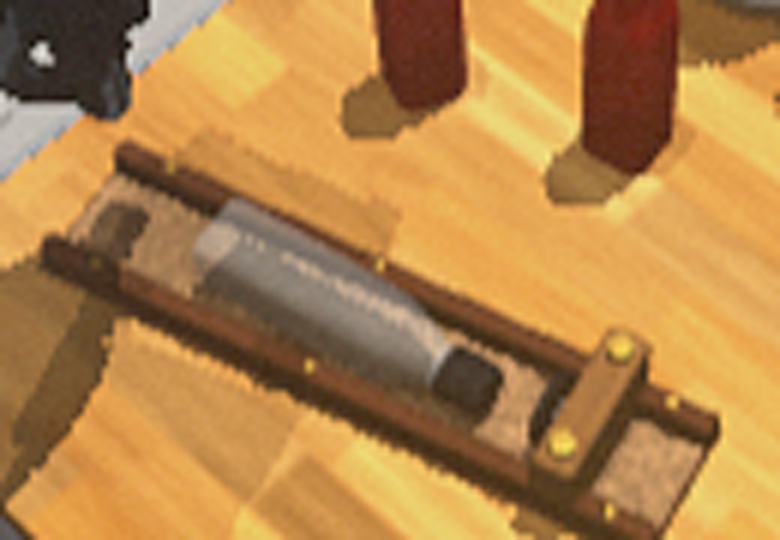

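View pics/wr6.png

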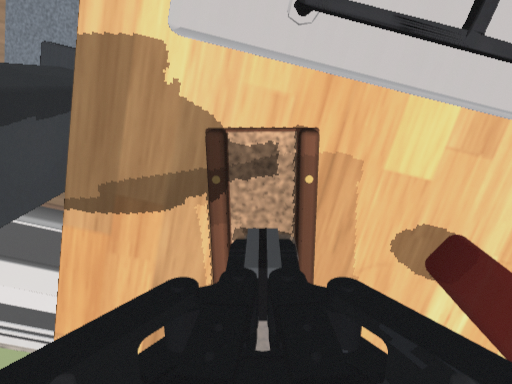

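```bash
python3 -m creep '[[0,0,0,0,0,30,1],[0,0,0,0,0,30,1],[0,0,0,0,0,25,1],[0,0,0,0,0,10,1],[0,0,0,0,0,0,1]]'; python3 - <<'E'
from h import *; import cv2
f=grab_frame("side"); cv2.imwrite("pics/si7.png",cv2.resize(f["color"][150:240,160:290,::-1],None,fx=6,fy=6,interpolation=cv2.INTER_CUBIC))
f=grab_frame("wrist"); cv2.imwrite("pics/wr7.png",f["color"][:,:,::-1])
E
```

```text
clock: 5.33
eef_pos: [503.1, 144.3, 196.4]
tcp_rot: [3.134, 0.001, 1.807]
contact_force: [-0.2, -0.7, -0.4]
opening: -0.002
```

View pics/si7.png

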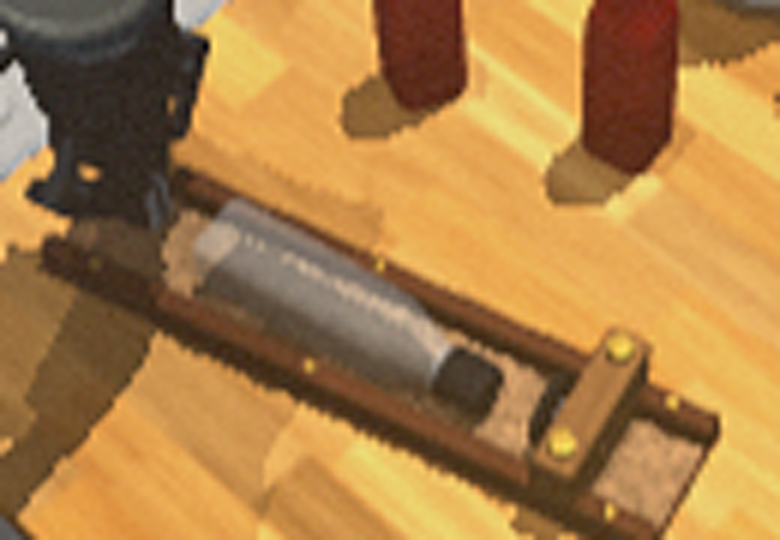

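View pics/wr7.png

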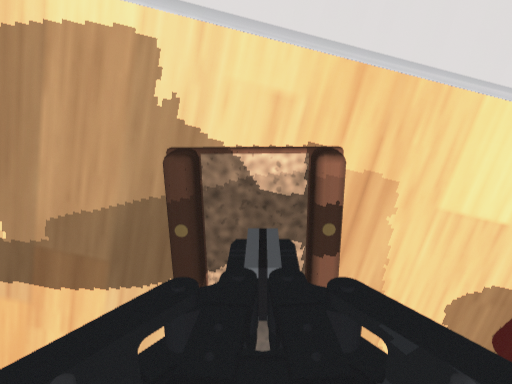

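```bash
python3 -m creep '[[0,0,0,-8,-3,5,1],[0,0,0,-6,0,0,1],[0,0,0,0,0,0,1]]'; cat > st.py <<'E'
from rig import sense
import numpy as np
s=sense();u=np.array([.2355,-.9719]);n=np.array([.9719,.2355]);o=np.array([530,23]);p=s["eef_pos"][:2]-o;F=s["contact_force"]
print("t%.2f x%.2f y%.2f z%.1f push%.2f lat%.2f Fz%.2f"%(s["clock"],p@u,p@n,s["eef_pos"][2],-F[:2]@u,F[:2]@n,F[2]),s["tcp_rot"].round(3))
E
python3 st.py;python3 -m creep '[[0,0,0,0,0,0,1]]'>/dev/null; python3 st.py
```

```text
clock: 5.68
eef_pos: [505.7, 129.1, 196.0]
tcp_rot: [3.127, 0.001, 1.807]
contact_force: [-0.1, -0.4, 0.8]
opening: -0.001
t5.68 x-108.87 y1.34 z196.0 push-0.41 lat-0.15 Fz0.82 [3.127e+00 1.000e-03 1.807e+00]
t5.77 x-108.31 y1.54 z196.8 push-0.81 lat-0.01 Fz0.71 [3.126e+00 1.000e-03 1.807e+00]
```

```bash
python3 -m creep '[[0.015,0,0,-3,-1.5,5,1],[0,0,0,-3,-0.5,1,1],[0,0,0,-3,0,0,1]]'>/dev/null;python3 st.py;python3 -m creep '[[0,0,0,-3,0,0,1],[0,0,0,-2,0,0,1]]'>/dev/null; python3 st.py;python3 -m creep '[[0,0,0,-2,0,0,1]]'>/dev/null; python3 st.py; python3 -m creep '[[0,0,0,-2,0,0,1]]'>/dev/null; python3 st.py
```

```text
t6.02 x-98.64 y0.09 z191.9 push0.45 lat0.59 Fz0.68 [3.139e+00 1.000e-03 1.807e+00]
t6.18 x-93.04 y0.08 z191.9 push3.11 lat-0.91 Fz0.76 [3.139e+00 1.000e-03 1.806e+00]
t6.27 x-90.93 y0.05 z191.9 push2.78 lat0.00 Fz1.04 [3.139 0.    1.806]
t6.35 x-88.86 y0.06 z191.9 push3.12 lat-1.11 Fz1.14 [ 3.139 -0.     1.806]
```

```bash
python3 -m creep '[[0,0,0,-3,0,0,1],[0,0,0,-3,0,0,1],[0,0,0,-2,0,0,1]]'>/dev/null;python3 st.py;python3 -m creep '[[0,0,0,-2,0,0,1],[0,0,0,-2,0,0,1]]'>/dev/null; python3 st.py;python3 -m creep '[[0,0,0,-1,0,0,1]]'>/dev/null; python3 st.py; python3 - <<'E'
from h import *; import cv2
f=grab_frame("side"); cv2.imwrite("pics/si8.png",cv2.resize(f["color"][150:240,160:290,::-1],None,fx=6,fy=6,interpolation=cv2.INTER_CUBIC))
E
```

```text
t6.60 x-80.48 y-0.02 z191.9 push2.99 lat0.00 Fz0.43 [ 3.139 -0.     1.806]
t6.77 x-76.05 y-0.08 z191.9 push3.16 lat-0.97 Fz0.18 [ 3.140e+00 -1.000e-03  1.806e+00]
t6.85 x-74.77 y-0.09 z191.9 push2.24 lat0.65 Fz0.85 [ 3.140e+00 -1.000e-03  1.806e+00]
```

View pics/si8.png

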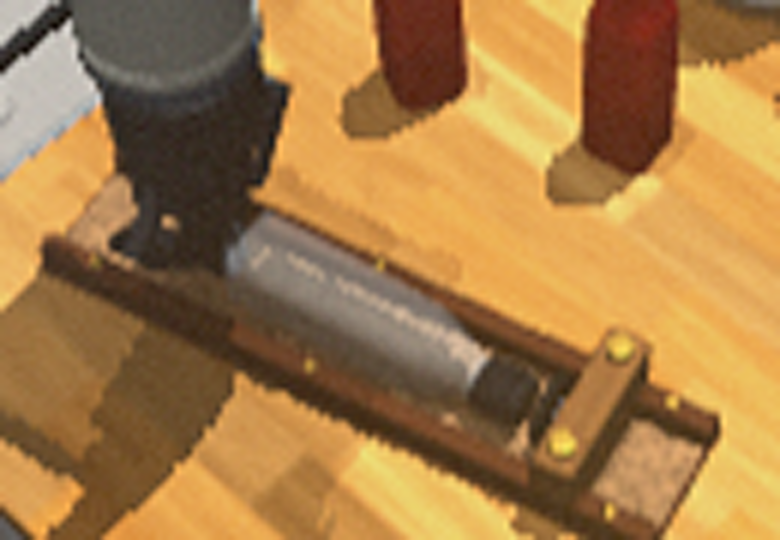

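```bash
for i in 1 2 3; do :; done; python3 -m creep '[[0,0,0,-1,0,0,1],[0,0,0,-1,0,0,1]]'>/dev/null;python3 st.py;python3 -m creep '[[0,0,0,-1,0,0,1]]'>/dev/null; python3 st.py;python3 -m creep '[[0,0,0,-1,0,0,1]]'>/dev/null; python3 st.py;python3 -m creep '[[0,0,0,-0.7,0,0,1]]'>/dev/null; python3 st.py
```

```text
t7.07 x-72.60 y-0.07 z191.9 push3.52 lat-0.42 Fz0.93 [ 3.140e+00 -1.000e-03  1.806e+00]
t7.15 x-71.53 y-0.09 z191.9 push2.16 lat0.09 Fz2.22 [ 3.140e+00 -1.000e-03  1.806e+00]
t7.23 x-70.49 y-0.10 z191.9 push2.64 lat-0.65 Fz1.06 [ 3.140e+00 -1.000e-03  1.806e+00]
t7.32 x-69.72 y-0.10 z191.9 push2.77 lat-0.42 Fz0.39 [ 3.140e+00 -1.000e-03  1.806e+00]
```

```bash
python3 -m creep '[[0,0,0,-0.7,0,0,1]]'>/dev/null; python3 st.py; python3 -m creep '[[0,0,0,-0.7,0,0,1]]'>/dev/null; python3 st.py
```

```text
t7.40 x-68.96 y-0.10 z191.9 push2.83 lat1.39 Fz0.13 [ 3.140e+00 -1.000e-03  1.806e+00]
t7.48 x-68.23 y-0.10 z191.9 push2.21 lat0.17 Fz0.51 [ 3.140e+00 -1.000e-03  1.806e+00]
```

```bash
python3 -m creep '[[0,0,0,-0.7,0,0,1]]'>/dev/null; python3 st.py; python3 -m creep '[[0,0,0,-0.7,0,0,1]]'>/dev/null; python3 st.py
```

```text
t7.57 x-67.47 y-0.07 z191.9 push2.68 lat-0.53 Fz0.54 [ 3.140e+00 -1.000e-03  1.806e+00]
t7.65 x-66.80 y-0.09 z191.9 push5.16 lat-1.38 Fz1.05 [ 3.140e+00 -1.000e-03  1.806e+00]
```

```bash
python3 -m creep '[[0,0,0,-0.7,0,0,1]]'>/dev/null; python3 st.py; python3 -m creep '[[0,0,0,-0.7,0,0,1]]'>/dev/null; python3 st.py
```

```text
t7.73 x-66.29 y-0.12 z191.9 push7.83 lat0.26 Fz1.29 [ 3.140e+00 -1.000e-03  1.806e+00]
t7.82 x-65.95 y-0.16 z191.9 push8.84 lat-0.47 Fz1.76 [ 3.140e+00 -2.000e-03  1.805e+00]
```

```bash
python3 -m creep '[[0,0,0,-0.8,0,0,1]]'>/dev/null; python3 st.py; python3 -m creep '[[0,0,0,-0.8,0,0,1]]'>/dev/null; python3 st.py
```

```text
t7.90 x-65.61 y-0.21 z191.9 push9.08 lat-0.64 Fz1.21 [ 3.140e+00 -3.000e-03  1.805e+00]
t7.98 x-65.33 y-0.21 z192.0 push9.12 lat-0.48 Fz1.42 [ 3.14  -0.004  1.804]
```

```bash
python3 -m creep '[[0,0,0,-1.1,0,0,1]]'>/dev/null; python3 st.py; python3 -m creep '[[0,0,0,-1.1,0,0,1]]'>/dev/null; python3 st.py
```

```text
t8.07 x-64.90 y-0.29 z192.0 push10.68 lat0.37 Fz1.21 [ 3.14  -0.005  1.804]
t8.15 x-64.53 y-0.36 z191.9 push11.47 lat0.05 Fz1.52 [ 3.141 -0.007  1.803]
```

```bash
python3 -m creep '[[0,0,0,-1.2,0,0,1]]'>/dev/null; python3 st.py; python3 -m creep '[[0,0,0,-1.1,0,0,1]]'>/dev/null; python3 st.py
```

```text
t8.23 x-64.09 y-0.42 z192.0 push13.23 lat-0.16 Fz2.27 [ 3.141 -0.008  1.802]
t8.32 x-63.82 y-0.43 z192.0 push12.87 lat-0.14 Fz2.18 [ 3.141 -0.01   1.802]
```

```bash
python3 -m creep '[[0,0,0,-1.0,0,0,1]]'>/dev/null; python3 st.py; python3 -m creep '[[0,0,0,-1.0,0,0,1],[0,0,0,-1.0,0,0,1]]'>/dev/null; python3 st.py
```

```text
t8.40 x-63.63 y-0.45 z192.0 push10.93 lat0.54 Fz0.28 [ 3.141 -0.011  1.801]
t8.57 x-63.20 y-0.51 z192.0 push11.75 lat0.22 Fz1.89 [ 3.142 -0.014  1.8  ]
```

```bash
python3 -m creep '[[0,0,0,-1.0,0,0,1],[0,0,0,-1.0,0,0,1]]'>/dev/null; python3 st.py; python3 -m creep '[[0,0,0,-1.0,0,0,1],[0,0,0,-1.0,0,0,1]]'>/dev/null; python3 st.py
```

```text
t8.73 x-62.78 y-0.53 z192.1 push11.64 lat0.34 Fz0.83 [-3.141 -0.016  1.799]
t8.90 x-62.37 y-0.57 z192.1 push11.24 lat-0.46 Fz1.83 [-3.141 -0.019  1.798]
```

```bash
python3 -m creep '[[0,0,0,-1.1,0,0,1],[0,0,0,-1.1,0,0,1]]'>/dev/null; python3 st.py; python3 -m creep '[[0,0,0,-1.1,0,0,1],[0,0,0,-1.1,0,0,1]]'>/dev/null; python3 st.py;  python3 -m creep '[[0,0,0,-1.1,0,0,1],[0,0,0,-1.1,0,0,1]]'>/dev/null; python3 st.py
```

```text
t9.07 x-61.85 y-0.63 z192.2 push12.57 lat-0.14 Fz1.17 [-3.141 -0.022  1.797]
t9.23 x-61.36 y-0.65 z192.2 push13.39 lat0.94 Fz1.65 [-3.14  -0.025  1.796]
t9.40 x-60.89 y-0.67 z192.2 push12.68 lat0.54 Fz1.92 [-3.14  -0.028  1.795]
```

```bash
python3 - <<'E'
from h import *; import cv2
f=grab_frame("side"); cv2.imwrite("pics/si9.png",cv2.resize(f["color"][150:240,160:290,::-1],None,fx=6,fy=6,interpolation=cv2.INTER_CUBIC))
E
python3 st.py
```

```text
t9.45 x-60.87 y-0.69 z192.2 push13.00 lat-0.29 Fz1.72 [-3.14  -0.028  1.795]
```

View pics/si9.png

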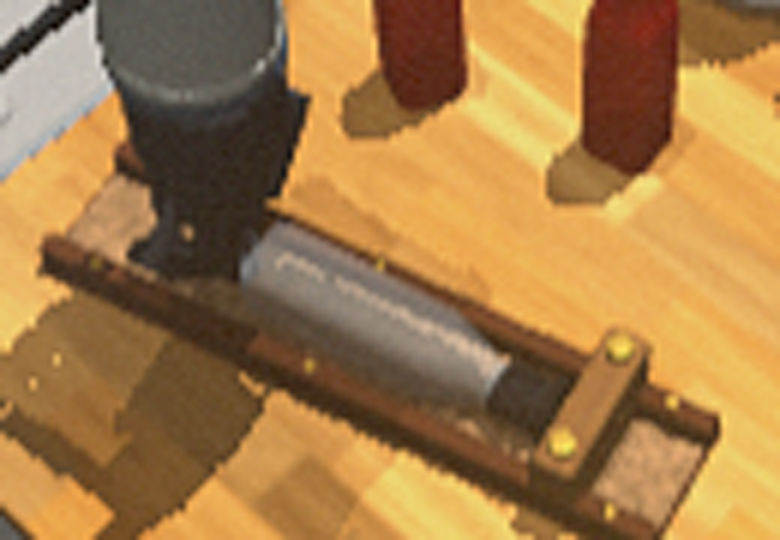

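```bash
python3 -m creep '[[0,0,0,-0.7,0,0,1],[0,0,0,-0.4,0,0,1],[0,0,0,0,0,0,1],[0,0,0,0.5,0,0,1],[0,0,0,0.8,0,0,1]]'>/dev/null; python3 st.py; python3 -m creep '[[0,0,0,1,0,0,1],[0,0,0,1,0,0,1]]'>/dev/null; python3 st.py;  python3 -m creep '[[0,0,0,2,0,0,1],[0,0,0,3,0,0,1]]'>/dev/null; python3 st.py
```

```text
t9.87 x-62.58 y-0.80 z192.1 push0.02 lat0.43 Fz0.16 [-3.139 -0.03   1.795]
t10.03 x-64.25 y-0.72 z192.2 push-0.29 lat-0.19 Fz0.20 [-3.139 -0.029  1.795]
t10.20 x-69.02 y-0.57 z192.4 push-0.14 lat-0.61 Fz-0.29 [-3.14  -0.029  1.795]
```

Free. Back off further, rise, and check.

```bash
python3 -m creep '[[0,0,0,10,0,0,1],[0,0,0,20,0,0,1],[0,0,0,0,0,-20,1],[0,0,0,0,0,-40,1],[0,0,0,0,0,-40,1],[0,0,0,0,0,-30,1],[0,0,0,0,0,0,1]]'; python3 - <<'E'
from h import *; import cv2
f=grab_frame("side"); cv2.imwrite("pics/si10.png",cv2.resize(f["color"][150:240,160:290,::-1],None,fx=6,fy=6,interpolation=cv2.INTER_CUBIC)); cv2.imwrite("pics/si10f.png",f["color"][:,:,::-1])
E
```

```text
clock: 10.78
eef_pos: [505.3, 121.0, 326.1]
tcp_rot: [-3.133, -0.029, 1.795]
contact_force: [1.2, -0.1, -0.3]
opening: 0.002
```

View pics/si10.png

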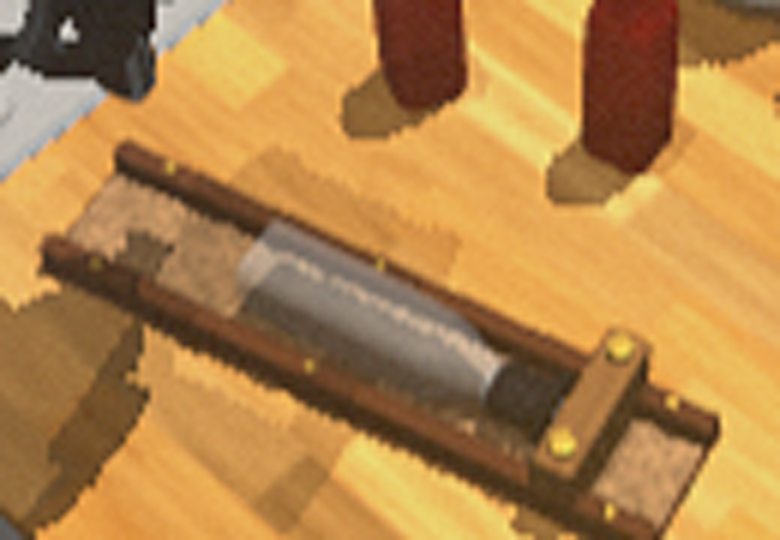

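View pics/si10f.png

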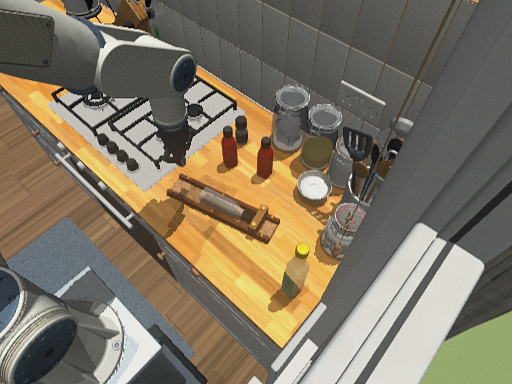

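```bash
python3 -c "
from rig import job
print(job.sign_off())"
```

```text
the job is handed in; nothing more can be done
None
```

I pushed the bottle over from about 120 mm up, and it toppled along the channel with its cap end towards the pad. I then slid it about 30 mm until the cap met the pad, pressed it, and backed off clear. The job was handed in at about 11 s of robot time.

- **Press:** I pushed with 11 to 13.4 N for about 1.3 s. Sliding friction measured about 2.7 N, so I estimate 8 to 10.5 N on the pad. The finger's travel gave about 1.9 mm of pad give, which is about 9.5 N and agrees. Pad force was not measured directly.
- **Final picture:** The bottle lies straight in the channel with its cap touching the pad, and the gripper is raised clear of everything. The grinder, tall bottle and bowl look unmoved in the side view, by eye only; I took no measurements of them.
- **Disagreements:** The two cameras' tray positions differed by 2 to 10 mm at some points. My edge picks read the tray about 4 mm narrow, and one at the foot end was about 3.5 mm off. I worked by feel near the pad, so this did not affect the press. When the press ended the tool was leaning by 0.03 rad, which I did not correct.

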